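Start a line purge from the control box

TASK

Start the gas line purge at the control box with the closed fingers, in this order: rock the rocker switch fully over by pressing its raised end down, then push the large round button all the way down so that it stays in, then press the square key fully down and finish the program while holding it down. Do not press the small round button, and leave the things around the box where they stand; nothing is to be picked up.

Things in the scene. Friction and masses are not known exactly. Their poses are not given: they have to be found in the camera images.
- console: Grey control box fixed on the worktop, 128 (x) x 360 (y) x 54 mm; origin at the centre of its underside; x to its back (away from the robot at yaw 0), y along the row of controls, z up. On top are four aluminium modules (104 x 77 x 6 mm), 80 mm apart along y, each with one black control; which is in which place changes from run to run. They differ in shape and size.
- rocker_press (a point): Point to press on the rocker switch: on its raised facet, on the centre line, 24 mm from the hinge; moves with it. The rocker is 37 mm wide, two flat facets of 32 mm in a shallow V; the hinge line runs along the box's y, 68 mm above the worktop. The facet at the box's back (+x) stands up at 0.4 rad when off (this point 77 mm above the worktop) and lies level (68 mm) when fully on.
- rocker (a joint): Rocker switch angle: about 0 (up to 0.03) = off, back end up; 0.4 rad = fully on, back end down. It stays where it is left; about 2 N at the press point moves it.
- latch_top (a point): Centre of the top face of the large round button, 40 mm in diameter; its top is 78 mm above the worktop when out and 70 mm when fully in. Pressed straight down.
- latch (a joint): Travel of the large round button: 0 = out, 0.008 m = fully in. It stays where it is pushed; about 3 N moves it.
- purge_module: Module that carries the square key; origin at the centre of the underside of its plate, axes as the box.
- purge_top (a point): Centre of the top face of the square key, 34 x 34 mm; its top is 76 mm above the worktop when out and 70 mm when fully down. Pressed straight down.
- purge (a joint): Travel of the square key: 0 = out, 0.006 m = fully down. It is sprung and comes up when let go: 1.5 N starts it, 4 N holds it fully down.
- vent_top (a point): Centre of the top face of the small round button, 20 mm in diameter, 76 mm above the worktop. Not to be pressed.
- vent (a joint): Travel of the small round button, sprung: 0 = out, 0.006 m = fully down.
- bottle: Bystander: loose white capped bottle, 44 mm in diameter, 93 mm high, standing behind the box; origin at the centre of its underside.
- screwdriver: Bystander: loose screwdriver, 187 mm long, 26 mm thick, lying behind the box roughly along y; origin at the centre of its underside.
- label_roll: Bystander: loose roll of white labels, 56 mm in diameter, 30 mm high, at the left (+y) end of the box; origin at the centre of its underside.
- stapler: Bystander: loose stapler, 34 x 145 x 46 mm, at the right (-y) end of the box; origin at the centre of its underside.

How it is judged:
By the outcome, as a careful person would: the job done as asked, in the order asked, and still so for the second after the job is handed in, while the arm keeps its last pose, push and grip.
It also fails if it takes over 42 s, if anything falls off the work surface, if the arm or the gripper's body presses on something with over 40 N, if the wrist force passes 120 N, or if a joint passes its speed limit or range.

ROBOT

A 6-joint arm with a two-finger parallel gripper is mounted at the origin on a cart in front of the work surface, level with it; the furniture and walls round the work are solid. World frame = base frame: x ahead of the robot, y to its left, z up, the work surface at z = 0. Lengths are in m, angles in rad, forces in N, time in s.
With the tool pointing down it reaches from about 0.425 to 0.925 m from the base axis. Payload 12.5 kg.
Tool frame: the origin (TCP) lies midway between the tips of the shut fingers; the grasp point (between the pads) lies 19 mm behind it; z points along the fingers, y is the line along which they close (so a half turn about z gives the same grasp; the last joint's range is limited). The gripper opens to 85 mm and grips with 20 to 120 N. Pads are 22 mm wide; open, the fingers measure 114 mm over their backs; the gripper's body (76 mm by 85 mm) begins 54 mm behind the grasp point. The pads swing forward as they close: fully open they stand 13 mm farther back than shut.
Start: joints at [1.037, 0.491, 1.559, -0, 1.092, -0.106], TCP at [0.259, 0.569, 0.231] pointing down, gripper open.
Joint ranges: [-3.1, 3.1], [-0.84, 2.19], [0.05, 2.79], [-1.13, 4.28], [0.06, 2.93], [-2.69, 2.69]. Speed limits (rad/s): [2.22, 2.22, 2.79, 3.14, 3.14, 3.14].

INTERFACE

Orientations are given as a 3x3 rotation matrix whose columns are the frame's x, y, z axes.
In Python, from station import robot, camera, order gives the robot as it stands. The module is installed in compiled form; this text tells all that it offers.
- The arm moves only by the shell command python3 -m handwheel 'ROWS' [OPENING] [FORCE]. ROWS is JSON, a list of rows, each an object of numbers: "dx", "dy", "dz": the shift along the tool's x, y, z as a fraction of full scale; "yaw": the turn about the tool's z as a fraction of full scale. A call has 1 to 8 rows; each row shifts and turns the commanded pose from where the row before left it, along the tool's axes as they then stand; what a row does not reach is not made up. Full scale, the value 1, is 40 mm for a shift and 0.1 rad for a turn. A row lasts 1/12 s, in which the tool goes at most 41.7 mm and 7.16 degrees, less where a joint would pass 70% of its speed; a pose out of reach is approached as far as the arm can. A call with a number of a shift or a turn outside -1 to 1 is refused whole. A call with a gripper value outside its range is refused whole. OPENING is the gripper command: -1 is shut, 1 is fully open, values between are in proportion, set as the call begins (- or left out, the last holds). The fingers move at their own pace and stop on an object; FORCE is the grip in N (left out, the last holds). Time passes only in rows, so rows that do not move let the fingers close. It gives the time, the measured TCP pose, the force, the opening and the grip force at its end, in the units of the state.
- robot.read_state(): the state, without advancing time (a new reading comes with each control period).
- camera(name): name is "scene" or "top" or "wrist"; returns a dict with "image" (400x640x3 uint8, red, green, blue), "fx", "fy", "cx", "cy" (pixels), "pose" (4x4, takes a point from camera to world coordinates); the wrist camera has in their place "mount" (4x4, takes a point from camera to tool coordinates, whose origin is the TCP and whose axes are the flange's). Camera axes: x right, y up, looking along -z (the intrinsics and any distortion apply to the point x, -y, -z); pixel columns grow to the right and rows downward; lengths in m; the calibration is good to about 2 mm. The wrist camera is an equidistant fisheye: a pixel r from the principal point sees the ray r / f radians off the axis. A picture is of the moment at which its call begins: read the wrist's pose just before it. There is no depth.
- order.close_job(): hands the job in; it is judged then, once.
The state is a dict: "t": time; "joint_pos": joint angles; "joint_vel": joint speeds; "joint_torque": joint torques, N m; "position": TCP position; "eef_rot": TCP orientation; "ft_force": force on the tool from outside, world axes, zero at the start; "wrist_torque": the same for the moment, N m; "width": finger opening in m; "grip_force": force on a finger pad.
Only numpy, scipy, OpenCV 4.12 (cv2) and the standard library are available. Lean on these libraries where they do the work, as an engineer would, in place of code of your own. Each camera call takes 0.05 s, during which the arm holds its last target. There are 200 camera calls.

## Working session

There is one attempt and no reset: what is moved stays moved. The work goes in short steps, Python scripts to look and compute and a shell command to move; the robot and the scene stay as the last step left them, time stands still between calls to the robot, and variables do not carry over. Pictures are saved under pics/ and viewed, at most 10 in all, crops included, and the job is handed in when it is done.

```bash
mkdir -p pics
cat > h.py <<'E'
import numpy as np, cv2, json
from station import robot, camera, order
def snap(n, f):
    c=camera(n); cv2.imwrite('pics/'+f, c['image'][:,:,::-1]); return c
def pt(c,u,v,z):
    P=np.array(c['pose']); d=P[:3,:3]@np.array([(u-c['cx'])/c['fx'],-(v-c['cy'])/c['fy'],-1]); o=P[:3,3]
    return o+d*(z-o[2])/d[2]
E
python3 - <<'E'
from h import *
c=snap('top','top.png'); print({k:np.round(v,3).tolist() for k,v in c.items() if k!='image'})
s=robot.read_state(); print(s['t'],np.round(s['eef_rot'],3).tolist(),s['position'],s['width'])
np.savez('topc.npz',**c)
d=snap('scene','scene.png'); np.savez('scenec.npz',**d)
E
```

```text
{'fx': 370.772, 'fy': 370.772, 'cx': 318.332, 'cy': 193.348, 'pose': [[0.011, 0.99, -0.143, 0.48], [-0.999, 0.016, 0.034, -0.045], [0.036, 0.143, 0.989, 1.026], [0.0, 0.0, 0.0, 1.0]]}
0.05 [[-0.91, 0.415, -0.001], [0.415, 0.91, -0.001], [0.0, -0.001, -1.0]] [0.259159   0.5684657  0.23071937] 0.0854029856800061
```

View pics/top.png

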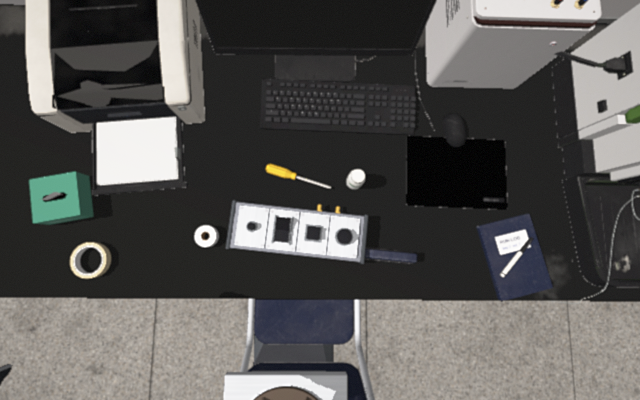

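View pics/scene.png

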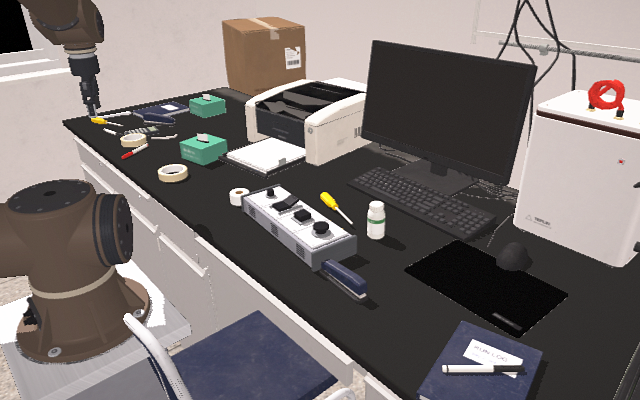

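Top view: the box spans about (229..368, 202..262). From the left (+y): small round (254,226), rocker (283,230), square key (314,233), large round (346,237). I'll enlarge this area.

Run:
```python
from h import *
im=cv2.imread('pics/top.png')[190:275,190:325+100]; cv2.imwrite('pics/crop.png',cv2.resize(im[:, 30:190],None,fx=5,fy=5,interpolation=cv2.INTER_CUBIC))
```

```text
(no output)
```

View pics/crop.png

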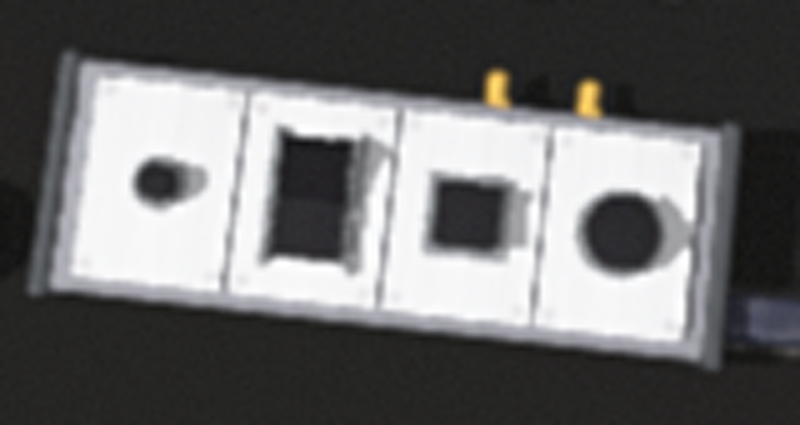

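The crop shows vent (158,181), rocker with its hinge near (309,200) and back facet above it, square key (468,214) and large button (622,231). Crop pixels are ×5 with origin (220,190).

Run:
```python
from h import *
c=dict(np.load('topc.npz'))
g=lambda x,y,z: pt(c,220+(x+.5)/5-.5,190+(y+.5)/5-.5,z)
V,H,K,L=g(158,181,.076),g(309,200,.068),g(468,214,.076),g(622,231,.078)
for n,p in zip('VHKL',(V,H,K,L)): print(n,p.round(4))
for a in ((68,52),(738,125),(718,368),(32,293)): print('corner',g(*a,.054).round(4))
print(np.linalg.norm((V-K)[:2]),np.linalg.norm((K-L)[:2]))
dy=(V-L)[:2]; yaw=np.arctan2(-dy[0],dy[1]); print('yaw',yaw)
ex=np.array([np.cos(yaw),np.sin(yaw)]); ey=np.array([-ex[1],ex[0]])
mid=np.mean([g(*a,.054) for a in ((68,52),(738,125),(718,368),(32,293))],0)[:2]
print('mid',mid)
for n,p in zip('VHKL',(V,H,K,L)): print(n,'box',(p[:2]-mid)@ex,(p[:2]-mid)@ey)
print('rockpress', H[:2]+.024*np.cos(.4)*ex)
s=robot.read_state(); print('toolyaw x',np.arctan2(s['eef_rot'][1][0],s['eef_rot'][0][0]))
print('bottle',pt(c,356,180,.093),'screwdr',pt(c,297,177,.02))
```

```text
V [0.5318 0.092  0.076 ]
H [0.5235 0.0157 0.068 ]
K [ 0.517  -0.0659  0.076 ]
L [ 0.5093 -0.1445  0.078 ]
corner [0.5998 0.1445 0.054 ]
corner [ 0.5664 -0.2084  0.054 ]
corner [ 0.44  -0.197  0.054]
corner [0.4746 0.1575 0.054 ]
0.1585252135488377 0.07898760641253144
yaw -0.09471885300694283
mid [ 0.52023357 -0.02586107]
V box 0.0003363023717799714 0.11837463031086912
H box -0.0007024520224917189 0.04165658129747317
K box 0.0005944688502340412 -0.040150373019122935
L box 0.00033630237177997255 -0.11913755752933561
rockpress [0.54548041 0.01358455]
toolyaw x 2.713727994659099
bottle [ 0.65161747 -0.17366405  0.093     ] screwdr [ 0.67053451 -0.0204896   0.02      ]
```

The positions fit the box: 80 mm pitch, all controls on the centreline, yaw −0.095. I'll shut the fingers and align the tool with the box, then travel over to the rocker.

```bash
python3 -m handwheel '[{"yaw":-0.67},{"yaw":-0.67},{"yaw":-0.67},{"yaw":-0.67},{"yaw":-0.67},{},{},{}]' -1 60
python3 -m handwheel '[{"dx":-0.5,"dy":-0.8},{"dx":-0.5,"dy":-0.8},{"dx":-0.5,"dy":-0.8},{"dx":-0.5,"dy":-0.8},{"dx":-0.5,"dy":-0.8},{"dx":-0.5,"dy":-0.8},{"dx":-0.5,"dy":-0.8},{"dx":-0.5,"dy":-0.8}]'
cat >> h.py <<'E'
def rel(p):
    s=robot.read_state(); R=np.array(s['eef_rot']); d=np.array(p)-s['position']
    print('t',s['t'],'pos',np.round(s['position'],4),'F',np.round(s['ft_force'],1),'w',round(s['width'],4),'units',np.round(R.T@d/.04,3),'yaw',np.arctan2(R[1,0],R[0,0]))
E
python3 -c "
from h import *
rel([.5455,.0136,.13])"
```

```text
t 0.1 pos [0.2592 0.5685 0.2308] F [-0.  -0.6  1. ] w 0.0851 units [-12.269  -9.65    2.527] yaw 2.713727994659099$[0]: bad value
$[0]: bad value
```

```bash
python3 -m handwheel '[{"dx":0,"dy":0,"dz":0,"yaw":-0.67},{"dx":0,"dy":0,"dz":0,"yaw":-0.67},{"dx":0,"dy":0,"dz":0,"yaw":-0.67},{"dx":0,"dy":0,"dz":0,"yaw":-0.67},{"dx":0,"dy":0,"dz":0,"yaw":-0.67},{"dx":0,"dy":0,"dz":0,"yaw":0},{"dx":0,"dy":0,"dz":0,"yaw":0}]' -1 60
python3 -c "
from h import *
rel([.5455,.0136,.13])"
```

```text
t: 0.68
position: [0.2592, 0.5686, 0.2311]
eef_rot: [[-0.996, 0.095, -0.0], [0.095, 0.996, -0.0], [0.0, -0.0, -1.0]]
ft_force: [-0.9, -0.9, -0.1]
width: 0.0004
grip_force: 0.0
t 0.6833 pos [0.2592 0.5686 0.2311] F [-0.9 -0.9 -0.1] w 0.0004 units [ -8.439 -13.135   2.53 ] yaw 3.0467727051865245
```

```bash
python3 -m handwheel '[{"dx":-0.5,"dy":-0.8,"dz":0,"yaw":0},{"dx":-0.5,"dy":-0.8,"dz":0,"yaw":0},{"dx":-0.5,"dy":-0.8,"dz":0,"yaw":0},{"dx":-0.5,"dy":-0.8,"dz":0,"yaw":0},{"dx":-0.5,"dy":-0.8,"dz":0,"yaw":0},{"dx":-0.5,"dy":-0.8,"dz":0,"yaw":0},{"dx":-0.5,"dy":-0.8,"dz":0,"yaw":0},{"dx":-0.5,"dy":-0.8,"dz":0,"yaw":0}]'
python3 -m handwheel '[{"dx":-0.5,"dy":-0.8,"dz":0,"yaw":0},{"dx":-0.5,"dy":-0.8,"dz":0,"yaw":0},{"dx":-0.5,"dy":-0.8,"dz":0,"yaw":0},{"dx":-0.5,"dy":-0.8,"dz":0,"yaw":0},{"dx":-0.5,"dy":-0.8,"dz":0,"yaw":0},{"dx":-0.5,"dy":-0.8,"dz":0.2,"yaw":0},{"dx":-0.5,"dy":-0.4,"dz":0.4,"yaw":0},{"dx":0,"dy":0,"dz":0,"yaw":0}]' >/dev/null
python3 -c "
from h import *
rel([.5455,.0136,.13])"
```

```text
t: 1.35
position: [0.3953, 0.2973, 0.2314]
eef_rot: [[-0.995, 0.095, 0.0], [0.095, 0.995, 0.0], [-0.0, 0.0, -1.0]]
ft_force: [1.2, 0.0, 0.7]
width: -0.0001
grip_force: 0.0
t 2.0167 pos [0.5168 0.0755 0.2052] F [-0.3  0.6 -0.8] w -0.0002 units [-0.869 -1.468  1.879] yaw 3.042621175265058
```

```bash
python3 -m handwheel '[{"dx":-0.3,"dy":-0.5,"dz":0.5,"yaw":0},{"dx":-0.3,"dy":-0.5,"dz":0.5,"yaw":0},{"dx":-0.27,"dy":-0.47,"dz":0.5,"yaw":0},{"dx":0,"dy":0,"dz":0.38,"yaw":0},{"dx":0,"dy":0,"dz":0,"yaw":0},{"dx":0,"dy":0,"dz":0,"yaw":0}]' >/dev/null
python3 - <<'E'
from h import *
rel([.5455,.0136,.10])
w=snap('wrist','w1.png'); s=robot.read_state()
print(w['fx'],w['cx'],w['cy'],np.round(w['mount'],3).tolist())
E
```

```text
t 2.5167 pos [0.5437 0.0175 0.1319] F [-0.7 -0.2 -0.1] w 0.0001 units [-0.055 -0.093  0.798] yaw 3.0473787702747526
309.70691628693146 316.0911008482109 199.68008792832285 [[-0.0, 0.947, 0.322, 0.082], [1.0, 0.0, 0.0, 0.001], [0.0, 0.322, -0.947, -0.142], [0.0, 0.0, 0.0, 1.0]]
```

View pics/w1.png

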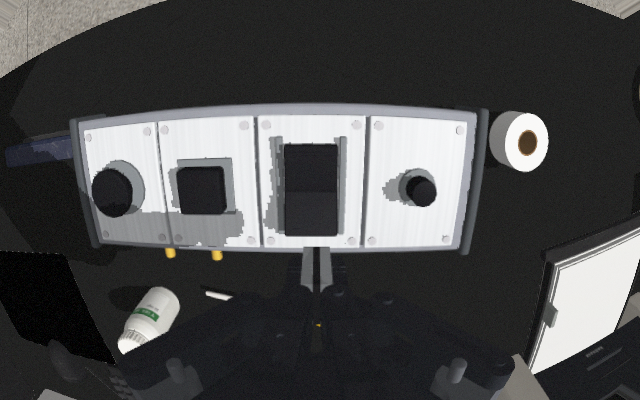

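Wrist view: rocker hinge at (311,191) with its back end at row 236, square key (201,190), large button (112,193), small button (421,191). The fingertips are in line with the rocker. I'll cross-check with the fisheye model.

```bash
cat >> h.py <<'E'
def wpt(w,u,v,z,s):
    a=np.array([u-w['cx'],v-w['cy']]); r=np.hypot(*a); th=r/w['fx']; a=a/max(r,1e-9)
    d=np.array([np.sin(th)*a[0],-np.sin(th)*a[1],-np.cos(th)]); M=np.array(w['mount']); R=np.array(s['eef_rot'])
    d=R@M[:3,:3]@d; o=R@M[:3,3]+s['position']; return o+d*(z-o[2])/d[2]
E
python3 - <<'E'
from h import *
s=robot.read_state(); w=camera('wrist')
for n,u,v,z in (('L',112,193,.078),('K',201.5,190,.076),('hinge',311,191,.068),('backend',311,236,.0805),('V',421.5,191,.076)): print(n,wpt(w,u,v,z,s).round(4))
rel([.5455,.0136,.079])
E
```

```text
L [ 0.5083 -0.1382  0.078 ]
K [ 0.5147 -0.0596  0.076 ]
hinge [0.5254 0.0166 0.068 ]
backend [0.5539 0.014  0.0805]
V [0.5299 0.0936 0.076 ]
t 2.6167 pos [0.5443 0.0178 0.1331] F [-0.3  1.   0. ] w 0.0004 units [-0.037 -0.103  1.353] yaw 3.048879441673634
```

Both cameras agree within a few millimetres. Now I'll press the rocker.

```bash
python3 -m handwheel '[{"dx":-0.03,"dy":-0.09,"dz":0.4,"yaw":0},{"dx":0,"dy":0,"dz":0.4,"yaw":0},{"dx":0,"dy":0,"dz":0.3,"yaw":0},{"dx":0,"dy":0,"dz":0.15,"yaw":0},{"dx":0,"dy":0,"dz":0.1,"yaw":0},{"dx":0,"dy":0,"dz":0.1,"yaw":0},{"dx":0,"dy":0,"dz":0,"yaw":0},{"dx":0,"dy":0,"dz":0,"yaw":0}]' >/dev/null
python3 -c "
from h import *
rel([.546,.0145,.067])"
```

```text
t 3.2833 pos [0.5452 0.0136 0.0746] F [-0.1  0.6 -0.3] w 0.0 units [-0.017  0.025  0.19 ] yaw 3.048958900644204
```

```bash
python3 -m handwheel '[{"dx":0,"dy":0,"dz":0.06,"yaw":0},{"dx":0,"dy":0,"dz":0.05,"yaw":0},{"dx":0,"dy":0,"dz":0.05,"yaw":0},{"dx":0,"dy":0,"dz":0.03,"yaw":0},{"dx":0,"dy":0,"dz":0,"yaw":0},{"dx":0,"dy":0,"dz":0,"yaw":0}]' >/dev/null
python3 -c "
from h import *
rel([.546,.0145,.067])"
```

```text
t 3.7833 pos [0.5455 0.0134 0.0678] F [-3.5  0.5 18.2] w -0.0002 units [-0.01   0.028  0.019] yaw 3.0487904863800575
```

Hard stop at z = 68 mm with 18 N, so the rocker is fully over. Next I'll lift and travel to the large button.

```bash
python3 -m handwheel '[{"dx":0,"dy":0,"dz":-0.6,"yaw":0},{"dx":0,"dy":0,"dz":-0.7,"yaw":0},{"dx":0.11,"dy":-0.79,"dz":0,"yaw":0},{"dx":0.11,"dy":-0.79,"dz":0,"yaw":0},{"dx":0.11,"dy":-0.79,"dz":0,"yaw":0},{"dx":0.11,"dy":-0.79,"dz":0,"yaw":0},{"dx":0.11,"dy":-0.79,"dz":0,"yaw":0},{"dx":0,"dy":0,"dz":0,"yaw":0}]' >/dev/null
python3 - <<'E'
from h import *
rel([.509,-.142,.078])
snap('wrist','w2.png')
E
```

```text
t 4.45 pos [ 0.5075 -0.1459  0.1183] F [ 0.9  0.  -0.8] w 0.0004 units [-0.027  0.102  1.008] yaw 3.045397780785623
```

View pics/w2.png

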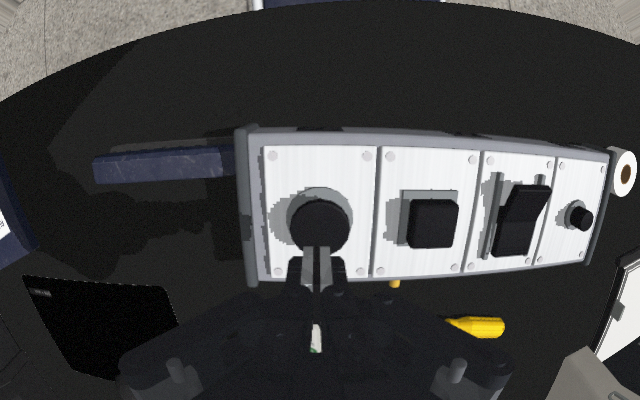

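The rocker has flipped: its front end is now raised. The fingertips at (316,248) are over the large button at (319,226). Pressing it now.

```bash
python3 -m handwheel '[{"dx":-0.02,"dy":0.05,"dz":0.4,"yaw":0},{"dx":0,"dy":0.03,"dz":0.4,"yaw":0},{"dx":0,"dy":0,"dz":0.15,"yaw":0},{"dx":0,"dy":0,"dz":0.08,"yaw":0},{"dx":0,"dy":0,"dz":0.08,"yaw":0},{"dx":0,"dy":0,"dz":0.08,"yaw":0},{"dx":0,"dy":0,"dz":0,"yaw":0},{"dx":0,"dy":0,"dz":0,"yaw":0}]' >/dev/null
python3 -c "
from h import *
s=robot.read_state(); w=camera('wrist')
rel([.509,-.142,.0695])"
```

```text
t 5.2167 pos [ 0.5099 -0.1388  0.0712] F [0.2 0.3 0.8] w -0.0002 units [ 0.014 -0.081  0.042] yaw 3.048949218609339
```

```bash
python3 -m handwheel '[{"dx":0,"dy":0,"dz":0.04,"yaw":0},{"dx":0,"dy":0,"dz":0.03,"yaw":0},{"dx":0,"dy":0,"dz":0,"yaw":0},{"dx":0,"dy":0,"dz":0,"yaw":0}]' >/dev/null
python3 -c "
from h import *
rel([.509,-.142,.0695])"
```

```text
t 5.55 pos [ 0.5101 -0.1389  0.0699] F [-4.1  2.  22.7] w -0.0002 units [ 0.019 -0.08   0.009] yaw 3.0487759802312504
```

Hard stop at 70 mm with 23 N, so the button is fully in. On to the square key.

```bash
python3 -m handwheel '[{"dx":0,"dy":0,"dz":-0.5,"yaw":0},{"dx":0,"dy":0,"dz":-0.6,"yaw":0},{"dx":0,"dy":0.6,"dz":0,"yaw":0},{"dx":0,"dy":0.7,"dz":0,"yaw":0},{"dx":0,"dy":0.6,"dz":0,"yaw":0},{"dx":0,"dy":0,"dz":0,"yaw":0},{"dx":0,"dy":0,"dz":0,"yaw":0}]' >/dev/null
python3 - <<'E'
from h import *
rel([.516,-.063,.076])
snap('wrist','w3.png')
E
```

```text
t 6.1333 pos [ 0.5168 -0.0623  0.1123] F [-0.5 -0.2  0.1] w 0.0 units [ 0.019 -0.02   0.907] yaw 3.0508711330387497
```

View pics/w3.png

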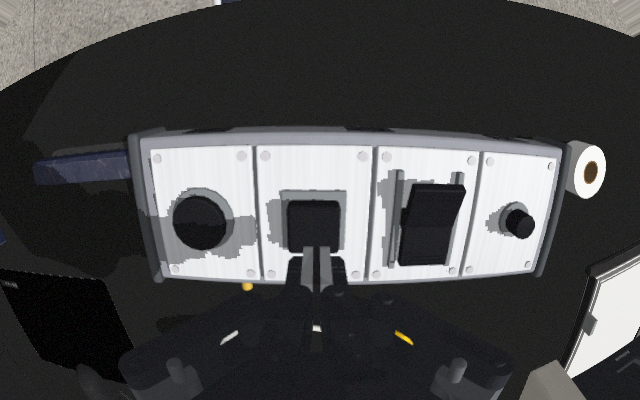

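The large button sits low and the rocker is over. The fingertips at (316,248) are centred on the key at (314,224). Pressing it and holding.

```bash
python3 -m handwheel '[{"dx":0,"dy":0,"dz":0.4,"yaw":0},{"dx":0,"dy":0,"dz":0.3,"yaw":0},{"dx":0,"dy":0,"dz":0.15,"yaw":0},{"dx":0,"dy":0,"dz":0.1,"yaw":0},{"dx":0,"dy":0,"dz":0.06,"yaw":0},{"dx":0,"dy":0,"dz":0.05,"yaw":0},{"dx":0,"dy":0,"dz":0,"yaw":0},{"dx":0,"dy":0,"dz":0,"yaw":0}]' >/dev/null
python3 -c "
from h import *
rel([.516,-.063,.0695])"
```

```text
t 6.85 pos [ 0.5169 -0.0634  0.0703] F [-1.6 -1.4  3.4] w 0.0 units [0.023 0.009 0.019] yaw 3.0486386246278467
```

```bash
python3 -m handwheel '[{"dx":0,"dy":0,"dz":0.03,"yaw":0},{"dx":0,"dy":0,"dz":0.02,"yaw":0},{"dx":0,"dy":0,"dz":0,"yaw":0},{"dx":0,"dy":0,"dz":0,"yaw":0},{"dx":0,"dy":0,"dz":0,"yaw":0}]' >/dev/null
python3 - <<'E'
from h import *
rel([.516,-.063,.0695])
snap('top','top2.png'); im=cv2.imread('pics/top2.png')[140:280,180:440]; cv2.imwrite('pics/top2c.png',cv2.resize(im,None,fx=3,fy=3,interpolation=cv2.INTER_CUBIC))
rel([.516,-.063,.0695])
E
```

```text
t 7.2667 pos [ 0.517  -0.0634  0.0697] F [-7.  -1.9 25.2] w 0.0001 units [0.026 0.007 0.004] yaw 3.048954511031398
t 7.3167 pos [ 0.517  -0.0634  0.0697] F [-7.3 -1.  25.9] w -0.0001 units [0.026 0.007 0.004] yaw 3.048864325852682
```

View pics/top2c.png

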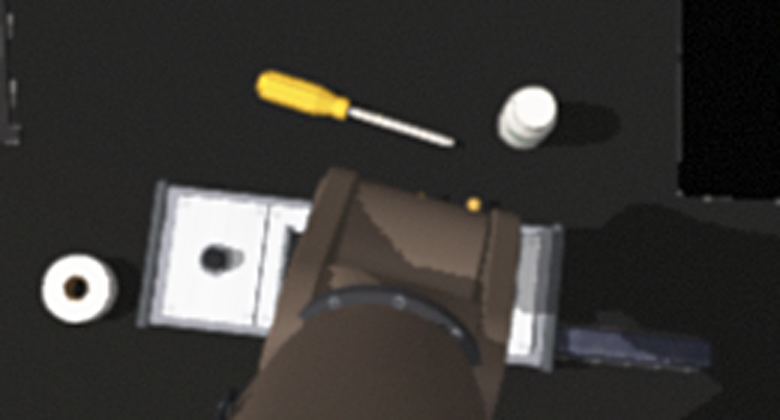

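The bottle, screwdriver, roll and stapler are where they stood. The key is held at its stop with 25 N, so I'm handing in.

```bash
python3 -c "
from station import order
print(order.close_job())"
```

```text
the job is handed in; nothing more can be done
None
```

The job is handed in: the rocker is fully over, the large button is latched in, and the square key is held at its stop with about 25 N. I did not press the small round button or touch the things around the box, and it took about 7 s of the 42 s allowed.

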